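# Third hand at the drill vice

### The job

Stand the open brass box on the bed of the drill vice, open side up, lengthways between the jaws and midway across their width, and let go of it. Then slide the moving jaw up until the box is squarely against the fixed jaw, and finish still holding the jaw there with a light, steady push of about 12 N, touching only the jaw, so that I can throw the cam lever and screw the lid on: the program ends while holding. The sheet walls bow under a hard shove, so ease the jaw up to the box, and leave the other things on the bench where they are.

Things in the scene. Friction and masses are not known exactly. Their poses are not given: they have to be found in the camera images.
- box: Open-topped box of thin brass sheet, 84 mm long (its x), 58 mm wide (y), 32 mm high; walls and floor 3 mm, a 9 mm screw post in each inside corner, 3 mm below the rim; about 0.34 kg. Origin: centre of the underside, z up out of the open side; both ends alike. Starts standing on the bench left or right of the vice. Can be gripped from above over its long walls (58 mm).
- vice: Green cast-iron drill vice bolted to the bench: base 310 x 116 mm, bolt ears 156 mm wide. Origin: on the bench under the centre line, 65 mm before the fixed jaw's face; x runs along the vice from the moving jaw (robot's side) to the fixed jaw, y left across the jaws. Bed: two flat steel ways 110 mm over both, 26 mm slot between, 28 mm above the bench, open at the sides.
- bed (a point): Point on the bed, midway across the jaws, where the centre of the box's underside is when its end is against the fixed jaw: 42 mm before the fixed jaw's face, 23 mm ahead of the vice's origin, 28 mm above the bench. Axes as the vice's.
- fixed_jaw: Fixed jaw at the far end: upright steel face 110 mm wide, 38 mm high above the bed; the casting behind it is 116 mm wide, no higher and 59 mm deep. Origin: middle of the lower edge of its face, on the bed; axes as the vice's.
- jaw: Moving jaw: slides along the vice's x on the ways, +x closes; 1.5 N friction, no spring, stays where left. Starts 120 to 165 mm from the fixed jaw's face. Steel face 110 mm wide, 38 mm high above the bed, on a plate 116 mm wide, 40 mm high, 14 mm thick; behind it a narrow block (point block). Origin: middle of the lower edge of its face, on the bed; axes as the vice's.
- block (a point): Middle of the moving jaw's narrow rear block, 49 mm behind its face, 24 mm above the bed: block 40 mm wide (y), 56 mm long (x), 38 mm high above the bed. Grip it from above across its 40 mm, or push its rear end, 28 mm behind this point. The open cam lever lies along the jaw's right (-y) side, 58 to 94 mm from the centre line, up to 42 mm above the bed.
- ring: Bystander: plain brass ring, 92 mm across, 28 mm high, on the bench on the other side of the vice from the box. Origin: centre of the underside.
- hammer: Bystander: hammer with an orange handle lying on the bench at the far right.
- bowl: Bystander: turned wooden bowl, 124 mm across, 75 mm high, at the far left. Origin: centre of the underside.
Things that resemble listed ones, but are neither listed nor needed, are in the scene too. What is shaped like the box but white is not meant.

How it is judged:
By the outcome, as a careful person would: the job done as asked, in the order asked, and still so for the second after the job is handed in, while the arm keeps its last pose, push and grip.
It also fails if it takes over 58 s, if anything falls off the work surface, if the arm or the gripper's body presses on something with over 40 N, if the wrist force passes 120 N, or if a joint passes its speed limit or range.

### The arm

A 6-joint arm with a two-finger parallel gripper is mounted at the origin on the work surface. World frame = base frame: x ahead of the robot, y to its left, z up, the work surface at z = 0. Lengths are in mm, angles in rad, forces in N, time in s.
With the tool pointing down it reaches from about 300 to 775 mm from the base axis. Payload 14.6 kg.
Tool frame: the origin (TCP) lies at the very end of the fingers, on their centre line; the grasp point (between the pads) lies 19 mm behind it; z points along the fingers, y is the line along which they close (so a half turn about z gives the same grasp; the last joint's range is limited). The gripper opens to 85 mm and grips with 20 to 120 N. Pads are 22 mm wide; open, the fingers measure 114 mm over their backs; the gripper's body (76 mm by 85 mm) begins 54 mm behind the grasp point. The pads swing forward as they close: fully open they stand 13 mm farther back than shut.
Start: joints at [-1.21, 0.3, 1.521, -0, 1.321, -0.067], TCP at [228.171, -500.427, 231.281] pointing down, gripper open.
Joint ranges: [-3.03, 3.03], [-0.79, 2.21], [0.23, 2.52], [-1.04, 4.18], [0, 3.07], [-2.55, 2.55]. Speed limits (rad/s): [2.22, 2.22, 2.57, 3.14, 3.14, 3.14].

### API

Orientations are given as a unit quaternion [x, y, z, w].
In Python, from cell import telemetry, camera, calibration, manip gives the robot as it stands.
- The arm moves only by the tool jog_arm, never from a script. Its argument "steps" is a list of rows, each a list of 4 numbers: the shift along the tool's x, y, z as a fraction of full scale, then the turn about the tool's z as a fraction of full scale. In form: [[x, y, z, spin], ...]. A call has 1 to 12 rows; each row is the pose to reach, as a shift and turn from the pose commanded when the call began, along the tool's axes at that moment; what a row does not reach only later rows make up. Full scale, the value 1, is 0.5 m for a shift and 0.5 rad for a turn. A row lasts 1/8 s, in which the tool goes at most 62.5 mm and 10.7 degrees, less where a joint would pass 70% of its speed; a pose out of reach is approached as far as the arm can. A call with a number of a shift or a turn outside -1 to 1 is refused whole. A call with a gripper value outside its range is refused whole. "jaw" is the opening, from 0 (shut) to 1 (fully open), set as the call begins (left out, the last holds). The fingers move at their own pace and stop on an object; the grip force is fixed at half the most. Time passes only in rows, so rows that repeat a pose let the fingers close. It gives the time, the measured TCP pose, the force, the opening and the grip force at its end, in the units of the state.
- telemetry.read_state(): the state, without advancing time (a new reading comes with each control period).
- camera(name): name is "scene" or "top" or "wrist"; returns the picture (420x560x3 uint8, red, green, blue); there is no depth.
- calibration(name): a dict with "mtx" (3x3 intrinsics, pixels), "extrinsics" (4x4, takes a point from camera to world coordinates). Camera axes: x right, y down, z forward; pixel columns grow to the right and rows downward; lengths in mm; the calibration is good to about 2 mm. A picture is of the moment at which its call begins: read the wrist's pose just before it. calibration takes no time and is no camera call; for the wrist camera it gives the pose at the moment of the call.
- manip.finish_job(): hands the job in; it is judged then, once.
The state is a dict: "t": time; "qpos": joint angles; "qvel": joint speeds; "tau": joint torques, N m; "ee_pos": TCP position; "eef_rot": TCP orientation; "contact_force": force on the tool from outside, world axes, zero at the start; "ft_torque": the same for the moment, N m; "finger_gap": finger opening in mm; "grip_force": force on a finger pad.
Only numpy, scipy, OpenCV 4.12 (cv2) and the standard library are available. Lean on these libraries where they do the work, as an engineer would, in place of code of your own. Each camera call takes 0.05 s, during which the arm holds its last target. There are 200 camera calls.

## Working session

There is one attempt and no reset: what is moved stays moved. The work goes in short steps, Python scripts to look and compute and a tool call to move; the robot and the scene stay as the last step left them, time stands still between calls to the robot, and variables do not carry over. Pictures are saved under pics/ and viewed, at most 10 in all, crops included, and the job is handed in when it is done.

Besides the shell and the picture viewer there is one more tool, called after "Request:" as name(argument=value, ...) on one line, values as JSON. jog_arm: Moves the arm, as the interface text tells. Shift numbers are shares of 0.5 m and turn numbers shares of 0.5 rad, none past 1 either way. Its arguments: {"type":"object","properties":{"steps":{"type":"array","items":{"type":"array","items":{"type":"number","minimum":-1,"maximum":1}}},"jaw":{"type":"number"}},"required":["steps"]}

```bash
mkdir -p pics; ls; python3 - <<'E'
from cell import telemetry,camera,calibration
import cv2
for n in ("top","scene"):
    im=camera(n); cv2.imwrite(f"pics/{n}0.png",im[:,:,::-1])
    c=calibration(n); print(n,c["mtx"].round(1).tolist(),c["extrinsics"].round(3).tolist())
s=telemetry.read_state(); print(s)
E
```

```text
pics
top [[381.9, 0.0, 289.7], [0.0, 381.9, 207.3], [0.0, 0.0, 1.0]] [[-0.016, -0.998, 0.056, 485.626], [-0.999, 0.018, 0.033, -59.13], [-0.034, -0.055, -0.998, 947.922], [0.0, 0.0, 0.0, 1.0]]
scene [[424.9, 0.0, 277.1], [0.0, 424.9, 204.9], [0.0, 0.0, 1.0]] [[-0.657, 0.556, -0.509, 1066.128], [0.753, 0.466, -0.464, 422.236], [-0.021, -0.688, -0.725, 776.009], [0.0, 0.0, 0.0, 1.0]]
{'t': 0.1, 'qpos': array([-1.20962792e+00,  3.00402381e-01,  1.52151823e+00, -2.40569511e-05,
        1.32066723e+00, -6.66085406e-02]), 'qvel': array([-0.00035154, -0.00166593, -0.00142415,  0.0001117 , -0.00016621,
        0.0019498 ]), 'tau': array([ 4.27028963e-04, -5.44377637e+01, -3.62369907e+01, -6.37805942e-05,
        3.05925889e-03,  2.10697601e-05]), 'ee_pos': array([ 228.0834948 , -500.25624321,  230.78559064]), 'eef_rot': array([ 9.77212177e-01,  2.12264252e-01, -8.45473709e-05, -4.90496299e-04]), 'contact_force': array([-0.17804575, -0.36450784,  0.0955074 ]), 'ft_torque': array([-0.01275488,  0.02392611, -0.01607532]), 'grip_force': 0.0, 'finger_gap': 85.35496728253452}
```

View pics/top0.png

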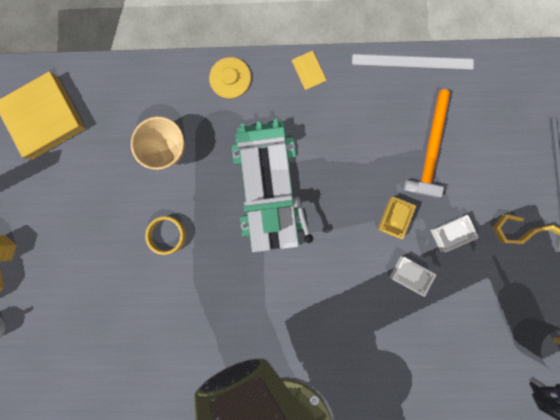

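View pics/scene0.png

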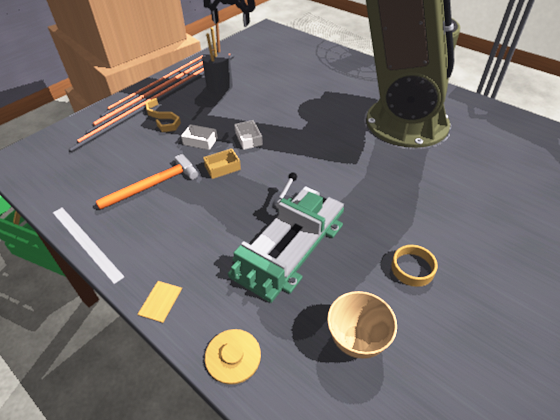

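The top view shows the brass box at about (398,217), the white lookalikes at (455,232) and (413,275), the vice at about (267,185), the ring at (165,235) and the hammer head at (425,187). I'll enlarge the vice and box area next.

```bash
python3 - <<'E'
import cv2
im=cv2.imread("pics/top0.png")[110:260,225:425]
cv2.imwrite("pics/crop0.png",cv2.resize(im,None,fx=4,fy=4,interpolation=cv2.INTER_CUBIC))
E
```

```text
(no output)
```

View pics/crop0.png

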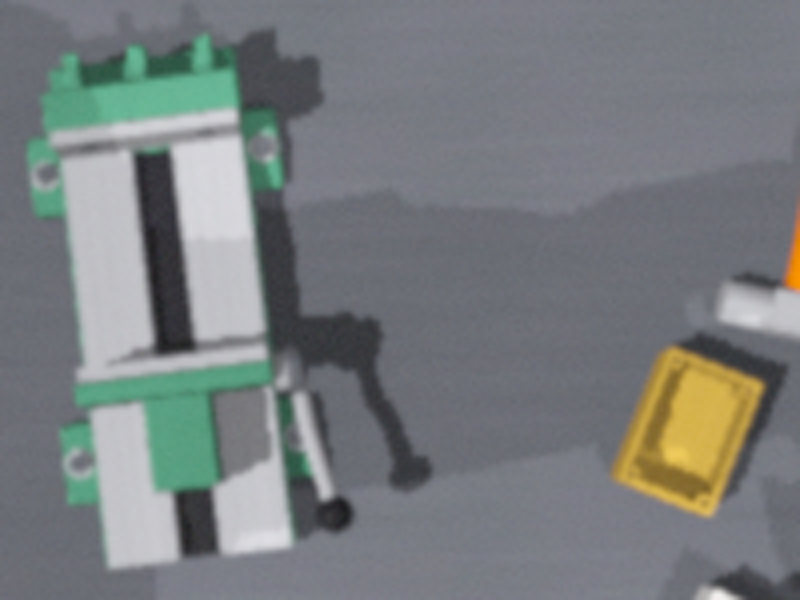

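```bash
cat > h.py <<'E'
import numpy as np
from cell import calibration
def px2w(uv,z,cal):
    uv=np.atleast_2d(uv).astype(float); K,T=np.array(cal["mtx"]),np.array(cal["extrinsics"])
    d=np.c_[uv,np.ones(len(uv))]@np.linalg.inv(K).T@T[:3,:3].T
    o=T[:3,3]; z=np.broadcast_to(z,len(uv))
    return o+d*((z-o[2])/d[:,2])[:,None]
def w2px(P,cal):
    K,T=np.array(cal["mtx"]),np.array(cal["extrinsics"])
    p=(np.atleast_2d(P)-T[:3,3])@T[:3,:3]; p=p@K.T
    return p[:,:2]/p[:,2:]
E
python3 - <<'E'
from h import *
np.set_printoptions(precision=1,suppress=True)
c=calibration("top")
f=lambda a:(np.array(a)+.5)/4-.5+[225,110]
b=px2w(f([(680,350),(765,382),(712,517),(628,482)]),32,c); print("box",b,b.mean(0),np.linalg.norm(np.diff(b,axis=0),axis=1))
v=px2w(f([(108,568),(293,546),(243,135),(66,155)]),28,c); print("ways",v)
print("yaws",[np.degrees(np.arctan2(*(q-p)[[1,0]])) for p,q in ((v[0],v[3]),(v[1],v[2]))])
j=px2w(f([(53,151),(242,131),(77,383),(268,345),(152,490),(215,490)]),66,c); print("jaws",j)
w=calibration("wrist");print(w)
E
```

```text
box [[ 556.9 -279.6   32. ]
 [ 536.9 -329.1   32. ]
 [ 457.4 -295.3   32. ]
 [ 478.9 -246.6   32. ]] [ 507.5 -287.6   32. ] [53.4 86.4 53.3]
ways [[432.   64.5  28. ]
 [443.7 -46.9  28. ]
 [693.5 -20.7  28. ]
 [683.6  87.8  28. ]]
yaws [np.float64(5.27382807613428), np.float64(5.997898038801319)]
jaws [[678.   89.3  66. ]
 [687.2 -21.7  66. ]
 [541.5  76.4  66. ]
 [561.6 -34.9  66. ]
 [478.8  33.5  66. ]
 [478.2  -3.   66. ]]
{'mtx': array([[333.4,   0. , 276.6],
       [  0. , 333.4, 208.8],
       [  0. ,   0. ,   1. ]]), 'extrinsics': array([[   0.4,   -0.9,   -0.3,  293. ],
       [  -0.9,   -0.4,   -0.1, -470.9],
       [  -0. ,    0.3,   -1. ,  373.1],
       [   0. ,    0. ,    0. ,    1. ]])}
```

The vice yaw is about 5.5°, its fixed face is near (684,33), and the box is near (507,-288) with a yaw of about -23°. First I'll take a wrist view over the vice.

Request:
jog_arm(steps=[[0.18,-0.1,0,0.2],[0.38,-0.22,0,0.45],[0.556,-0.324,0,0.66],[0.556,-0.324,0,0.66],[0.556,-0.324,0,0.66],[0.556,-0.324,0,0.66],[0.556,-0.324,0,0.66]])

```text
t: 0.98
ee_pos: [413.9, -237.6, 231.1]
eef_rot: [0.999, 0.049, -0.0, -0.0]
contact_force: [0.2, 0.1, -0.2]
finger_gap: 85.1
grip_force: 0.0
```

Request:
jog_arm(steps=[[0.42,-0.486,0.04,0],[0.42,-0.486,0.04,0],[0.42,-0.486,0.04,0],[0.42,-0.486,0.04,0],[0.42,-0.486,0.04,0],[0.42,-0.486,0.04,0],[0.42,-0.486,0.04,0],[0.42,-0.486,0.04,0]])

```text
t: 1.98
ee_pos: [598.8, 22.7, 211.5]
eef_rot: [0.999, 0.048, 0.0, 0.0]
contact_force: [0.1, 0.8, -0.4]
finger_gap: 85.3
grip_force: 0.0
```

```bash
python3 - <<'E'
from h import *
from cell import camera,telemetry
import cv2,pickle
s=telemetry.read_state();c=calibration("wrist");im=camera("wrist")
pickle.dump((s,c),open("w1.pkl","wb"));cv2.imwrite("pics/w1.png",im[:,:,::-1])
cv2.imwrite("pics/w1b.png",cv2.resize(im[:,:,::-1],(784,588),interpolation=cv2.INTER_CUBIC))
print(s["ee_pos"],abs(s["qvel"]).max(),c["extrinsics"])
E
```

```text
[598.79340761  22.73815302 211.48655507] 0.004316065894581287 [[ 9.46365730e-02 -9.54531173e-01 -2.82690923e-01  6.69852760e+02]
 [-9.95511789e-01 -9.06144882e-02 -2.73000290e-02  2.92221035e+01]
 [ 4.42835348e-04  2.84005728e-01 -9.58822481e-01  3.53788709e+02]
 [ 0.00000000e+00  0.00000000e+00  0.00000000e+00  1.00000000e+00]]
```

View pics/w1b.png

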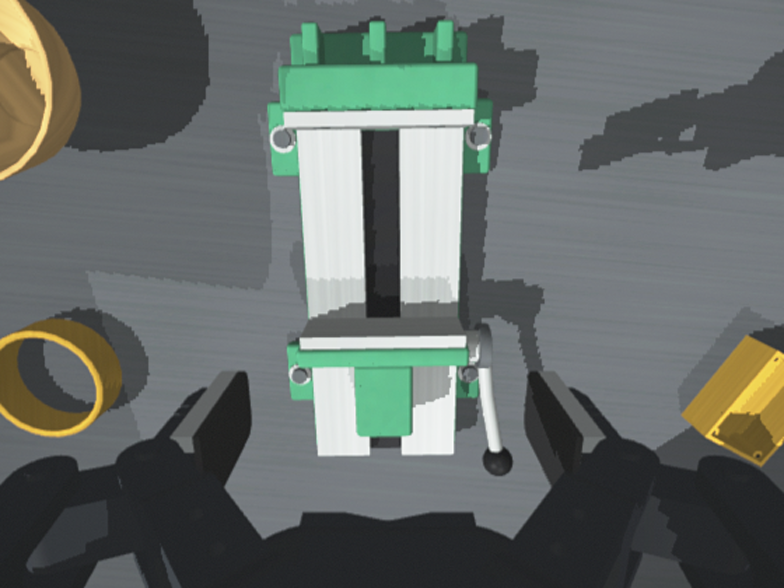

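The wrist view shows the vice clearly. The fixed face's top edge runs (285,127)–(473,124) in the enlarged view, and the way edges run from (300,130) to (317,456) and from (463,128) to (455,455). The moving jaw's top edge runs (302,338)–(466,335) and the block's rear is at (357–412,436).

```bash
python3 - <<'E'
from h import *
import pickle
np.set_printoptions(precision=1,suppress=True)
s,c=pickle.load(open("w1.pkl","rb"))
f=lambda a:(np.array(a)+.5)/1.4-.5
for n,z,p in (("fix top",66,[(285,127),(473,124)]),("ways L",28,[(300,130),(317,456)]),("ways R",28,[(463,128),(455,455)]),
 ("slot",28,[(362,130),(400,130),(370,447),(402,447)]),("jaw top",66,[(302,338),(466,335)]),("jaw bot",28,[(310,319),(460,317)]),("block rear",66,[(357,436),(412,436)])):
    w=px2w(f(p),z,c); d=w[1]-w[0]; print(n,w[:,:2].tolist(),w.mean(0)[:2],np.linalg.norm(d),np.degrees(np.arctan2(d[1],d[0])))
E
```

```text
fix top [[679.3791716027043, 89.88796714800861], [691.365840632532, -18.79274182593997]] [685.4  35.5] 109.33973082786851 -83.70614237345366
ways L [[679.7028473606431, 87.98397332310641], [430.5222727661943, 63.80812963523252]] [555.1  75.9] 250.35061448544553 -174.45842874017876
ways R [[691.1211712186613, -18.93306610535415], [442.032406099343, -47.666355874266586]] [566.6 -33.3] 250.74053292120763 -173.4198081471633
slot [[683.5756995802595, 47.25325747743923], [685.9495961413967, 22.28703083214243], [443.0068947089861, 21.660964806315107], [445.4434495798071, -4.053969059843624]] [564.5  21.8] 25.078832863339283 -84.56839984911302
jaw top [[548.3890854085741, 74.38639960701974], [560.7584306376831, -33.43301917888037]] [554.6  20.5] 108.52662239619451 -83.45547938298324
jaw bot [[548.0253434521377, 75.10119681919323], [560.0749297970732, -35.25852279333225]] [554.1  19.9] 111.01558559066964 -83.76886371865591
block rear [[477.5667454618633, 32.456304954479855], [481.23821589941616, -6.285978282062501]] [479.4  13.1] 38.915860591207476 -84.5864469107438
```

Request:
jog_arm(steps=[[-0.1,0.24,0,0.35],[-0.242,0.602,0.08,0.99],[-0.242,0.602,0.08,0.99],[-0.242,0.602,0.08,0.99],[-0.242,0.602,0.08,0.99],[-0.242,0.602,0.08,0.99],[-0.242,0.602,0.08,0.99],[-0.242,0.602,0.08,0.99],[-0.242,0.602,0.08,0.99]])

```text
t: 3.15
ee_pos: [508.7, -285.6, 171.7]
eef_rot: [0.981, -0.197, 0.0, 0.0]
contact_force: [-0.0, -0.3, -0.8]
finger_gap: 85.6
grip_force: 0.0
```

```bash
python3 - <<'E'
from h import *
from cell import camera,telemetry
import cv2,pickle
s=telemetry.read_state();c=calibration("wrist");im=camera("wrist")
pickle.dump((s,c),open("w2.pkl","wb"));cv2.imwrite("pics/w2.png",im[:,:,::-1])
cv2.imwrite("pics/w2b.png",cv2.resize(im[:,:,::-1],(784,588),interpolation=cv2.INTER_CUBIC))
print(s["ee_pos"],s["eef_rot"],abs(s["qvel"]).max(),s["t"])
E
```

```text
[ 508.65314888 -285.61907091  171.66656978] [ 9.80501884e-01 -1.96509524e-01  2.43633506e-04  5.54432528e-05] 0.004514959467514032 3.15
```

View pics/w2b.png

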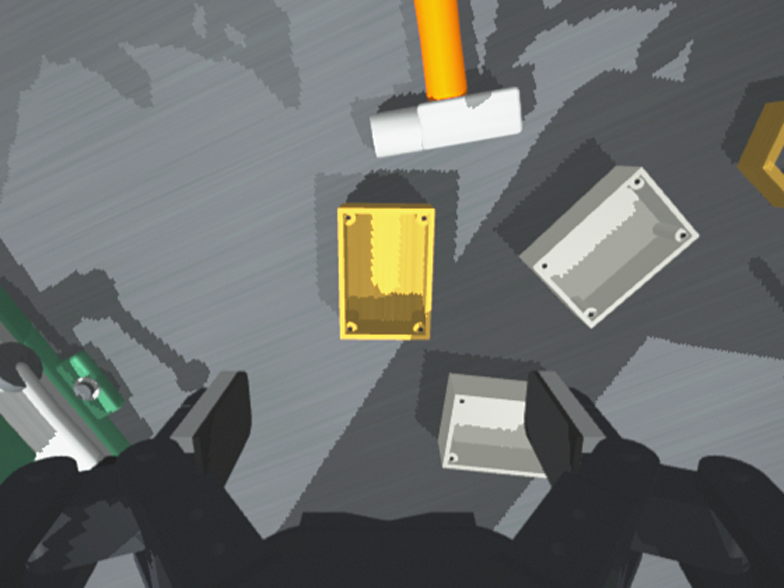

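The brass box is upright in the wrist view, with rim corners at about (338,209), (434,208), (430,339) and (341,339). It is clear of the hammer and the white boxes.

```bash
python3 - <<'E'
from h import *
import pickle
np.set_printoptions(precision=1,suppress=True)
s,c=pickle.load(open("w2.pkl","rb"))
f=lambda a:(np.array(a)+.5)/1.4-.5
w=px2w(f([(338,209),(434,208),(430,339),(341,339)]),32,c); print(w[:,:2],w.mean(0),np.linalg.norm(np.diff(w,axis=0),axis=1))
e=[w[0]-w[3],w[1]-w[2]]; a=np.degrees(np.arctan2(sum(e)[1],sum(e)[0])); print([np.degrees(np.arctan2(d[1],d[0])) for d in e],a)
d=w[1]-w[0]+w[2]-w[3];print(np.degrees(np.arctan2(d[0],-d[1])),"cross-yaw")
q=s["eef_rot"]; y=2*np.arctan2(q[1],q[0]); print("tool yaw",np.degrees(y))
D=w.mean(0)[:2]-s["ee_pos"][:2]; print("tool shift",D@[np.cos(y),np.sin(y)],D@[np.sin(y),-np.cos(y)])
E
```

```text
[[ 557.  -274.6]
 [ 535.4 -327.8]
 [ 457.8 -295.1]
 [ 480.1 -241.8]] [ 507.6 -284.8   32. ] [57.4 84.2 57.8]
[np.float64(-23.103915446207388), np.float64(-22.86618363866664)] -22.984627471755413
-22.428090042644346 cross-yaw
tool yaw -22.665839346517206
tool shift -1.2904559828896311 -0.3200863692394278
```

Request:
jog_arm(steps=[[-0.0026,0,0.12,0],[-0.0026,0,0.22,0],[-0.0026,0,0.28,0],[-0.0026,0,0.31,0],[-0.0026,0,0.325,0],[-0.0026,0,0.334,0],[-0.0026,0,0.334,0],[-0.0026,0,0.334,0]])

```text
t: 4.2
ee_pos: [507.3, -286.4, 5.0]
eef_rot: [0.98, -0.197, 0.001, 0.0]
contact_force: [0.0, -0.6, 0.0]
finger_gap: 85.2
grip_force: 0.0
```

Request:
jog_arm(steps=[[0,0,0,0],[0,0,0,0],[0,0,0,0],[0,0,0,0],[0,0,0,0],[0,0,0,0]], jaw=0.3)

```text
t: 4.95
ee_pos: [507.3, -286.3, 5.0]
eef_rot: [0.98, -0.197, 0.0, 0.0]
contact_force: [-0.3, 1.9, 6.3]
finger_gap: 56.6
grip_force: 65.6
```

Request:
jog_arm(steps=[[0,0,-0.06,0],[0,0,-0.14,0],[0,0,-0.24,0],[0,-0.05,-0.27,-0.1],[-0.003,-0.15,-0.27,-0.25],[-0.004,-0.25,-0.27,-0.4],[-0.005,-0.35,-0.27,-0.55],[-0.006,-0.45,-0.27,-0.7],[-0.007,-0.55,-0.27,-0.85],[-0.0074,-0.64,-0.27,-0.95],[-0.0074,-0.682,-0.27,-1],[-0.0074,-0.682,-0.27,-1]])

```text
t: 6.45
ee_pos: [635.4, 30.6, 138.6]
eef_rot: [0.999, 0.052, -0.001, 0.0]
contact_force: [0.5, -0.2, -2.8]
finger_gap: 56.9
grip_force: 66.0
```

Request:
jog_arm(steps=[[0,0,0,-0.01],[0,0,0,-0.01],[0,0,0,-0.01]])

```text
t: 6.82
ee_pos: [635.4, 28.9, 139.4]
eef_rot: [0.999, 0.053, 0.0, 0.0]
contact_force: [0.6, 0.7, -3.9]
finger_gap: 56.7
grip_force: 66.0
```

```bash
python3 - <<'E'
from h import *
from cell import camera,telemetry
import cv2,pickle
s=telemetry.read_state();c=calibration("wrist");im=camera("wrist")
pickle.dump((s,c),open("w3.pkl","wb"));cv2.imwrite("pics/w3.png",im[:,:,::-1])
cv2.imwrite("pics/w3b.png",cv2.resize(im[:,:,::-1],(784,588),interpolation=cv2.INTER_CUBIC))
q=s["eef_rot"];print(s["ee_pos"],np.degrees(2*np.arctan2(q[1],q[0])),s["contact_force"],s["finger_gap"],s["t"])
E
```

```text
[635.37632031  28.90396532 139.42575852] 6.110419564794354 [ 0.61593594  0.69597845 -3.90382172] 56.7422227511777 6.825
```

View pics/w3b.png

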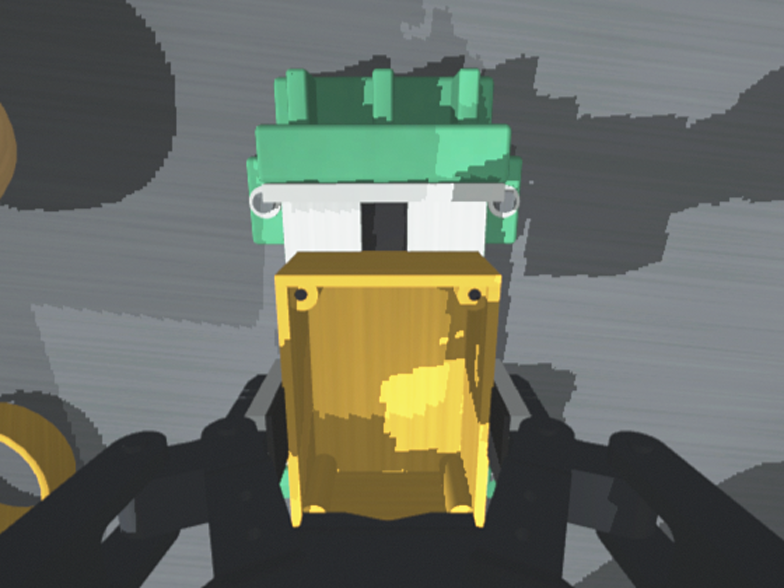

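The box is held level and aligned with the vice. Its far rim is at (276,276)–(500,276), and the fixed jaw's steel edge is at about (262,201)–(508,200). I'll check the lateral position numerically.

```bash
python3 - <<'E'
from h import *
import pickle
np.set_printoptions(precision=1,suppress=True)
s,c=pickle.load(open("w3.pkl","rb"))
f=lambda a:(np.array(a)+.5)/1.4-.5
a=np.radians(6.2); R=np.array([[np.cos(a),np.sin(a)],[-np.sin(a),np.cos(a)]])
F=np.array([685.4,35.0])
V=lambda w:(w[:,:2]-F)@R.T
print("tcp",V(s["ee_pos"][None]))
print("fix",V(px2w(f([(262,201),(508,200)]),66,c)))
print("slot",V(px2w(f([(361,204),(407,204)]),28,c)))
print("ways sides",V(px2w(f([(283,230),(486,230)]),28,c)))
print("box rim",V(px2w(f([(276,276),(500,275)]),166.4,c)))
E
```

```text
tcp [[-50.4  -0.7]]
fix [[  0.7  56. ]
 [  0.8 -56. ]]
slot [[ -4.6  13.1]
 [ -4.7 -11.6]]
ways sides [[-18.5  55.9]
 [-18.8 -54.8]]
box rim [[ -8.7  27.3]
 [ -8.6 -29.8]]
```

Request:
jog_arm(steps=[[0,-0.003,0.06,0],[0,-0.003,0.12,0],[0,-0.003,0.17,0],[0,-0.003,0.19,0],[0,-0.003,0.2,0],[0,-0.003,0.204,0],[0,-0.003,0.208,0],[0,-0.003,0.21,0],[0,-0.003,0.21,0]])

```text
t: 8.0
ee_pos: [635.3, 31.2, 34.4]
eef_rot: [0.999, 0.054, 0.0, 0.0]
contact_force: [0.6, 0.7, -4.8]
finger_gap: 56.8
grip_force: 65.9
```

Request:
jog_arm(steps=[[0,0,0.002,0],[0,0,0.003,0],[0,0,0.003,0],[0,0,0.003,0]])

```text
t: 8.5
ee_pos: [635.3, 31.1, 33.0]
eef_rot: [0.999, 0.054, 0.0, 0.0]
contact_force: [-2.7, 0.1, 1.2]
finger_gap: 56.9
grip_force: 66.5
```

Box is touching the bed. Releasing.

Request:
jog_arm(steps=[[0,0,0,0],[0,0,0,0],[0,0,0,0],[0,0,0,0],[0,0,0,0]], jaw=1)

```text
t: 9.12
ee_pos: [635.3, 31.1, 32.8]
eef_rot: [0.999, 0.054, 0.0, -0.0]
contact_force: [0.1, -0.4, 0.5]
finger_gap: 85.4
grip_force: 0.0
```

Request:
jog_arm(steps=[[0,0,-0.03,0],[0,0,-0.08,0],[0,0,-0.16,0],[-0.1,0,-0.22,0],[-0.2,0,-0.22,0],[-0.3,0,-0.22,0],[-0.37,-0.003,-0.22,0],[-0.37,-0.003,-0.22,0],[-0.37,-0.003,-0.22,0]])

```text
t: 10.25
ee_pos: [452.1, 12.7, 143.7]
eef_rot: [0.999, 0.054, 0.001, 0.0]
contact_force: [0.4, 0.3, -0.5]
finger_gap: 85.4
grip_force: 0.0
```

```bash
python3 - <<'E'
from h import *
from cell import camera,telemetry
import cv2,pickle
s=telemetry.read_state();c=calibration("wrist");im=camera("wrist")
pickle.dump((s,c),open("w4.pkl","wb"))
cv2.imwrite("pics/w4b.png",cv2.resize(im[:,:,::-1],(784,588),interpolation=cv2.INTER_CUBIC))
q=s["eef_rot"];print(s["ee_pos"],np.degrees(2*np.arctan2(q[1],q[0])),s["contact_force"],s["finger_gap"],s["t"])
E
```

```text
[452.07100984  12.70860545 143.74762164] 6.17238891500792 [ 0.37731551  0.3028576  -0.4622229 ] 85.39841727755585 10.25
```

View pics/w4b.png

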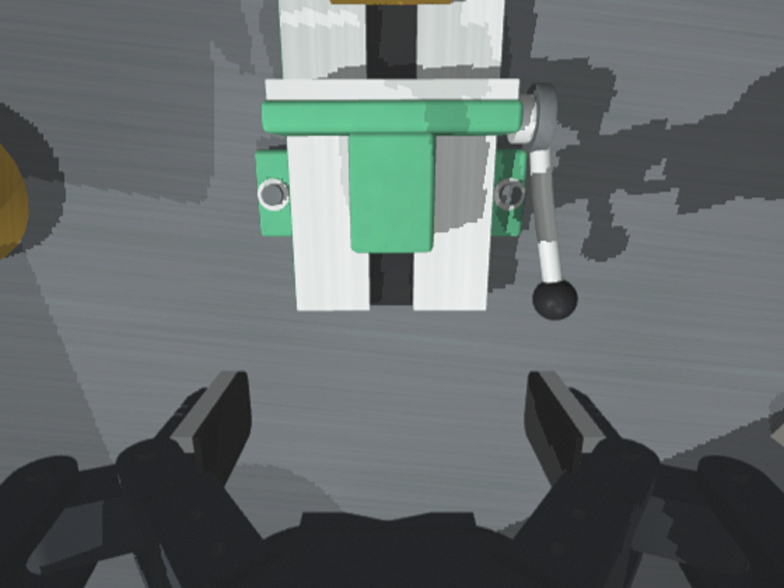

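The box stands on the bed (its near rim is just visible at (390,2)). The block is at columns 350–434 with its rear at row 252, so the way is clear. Next I shut the fingers and drop down behind the block.

Request:
jog_arm(steps=[[0,0.002,0,0],[0,0.005,0.03,0],[0,0.005,0.06,0],[0,0.005,0.1,0],[0,0.005,0.14,0],[0,0.005,0.18,0],[0,0.005,0.2,0],[0,0.005,0.207,0],[0,0.005,0.207,0],[0,0.005,0.207,0]], jaw=0)

```text
t: 11.55
ee_pos: [451.8, 10.2, 39.8]
eef_rot: [0.999, 0.054, 0.0, 0.0]
contact_force: [-0.3, -0.8, -0.1]
finger_gap: 0.1
grip_force: 0.0
```

Request:
jog_arm(steps=[[0.01,0,0,0],[0.018,0,0,0],[0.024,0,0,0],[0.028,0,0,0],[0.032,0,0,0],[0.034,0,0,0],[0.034,0,0,0]])

```text
t: 12.42
ee_pos: [468.4, 12.1, 39.2]
eef_rot: [0.999, 0.054, -0.0, -0.0]
contact_force: [0.2, -0.3, 0.6]
finger_gap: 0.2
grip_force: 0.0
```

Request:
jog_arm(steps=[[0.004,0,0,0],[0.01,0,0,0],[0.016,0,0,0],[0.022,0,0,0],[0.028,0,0,0],[0.034,0,0,0],[0.04,0,0,0],[0.046,0,0,0],[0.052,0,0,0],[0.057,0,0,0],[0.06,0,0,0],[0.06,0,0,0]])

```text
t: 13.92
ee_pos: [498.5, 15.3, 39.4]
eef_rot: [0.999, 0.054, 0.0, 0.0]
contact_force: [-0.0, 0.0, -0.2]
finger_gap: 0.0
grip_force: 0.0
```

Request:
jog_arm(steps=[[0.002,0,0,0],[0.004,0,0,0],[0.006,0,0,0],[0.008,0,0,0],[0.01,0,0,0],[0.012,0,0,0],[0.014,0,0,0],[0.016,0,0,0],[0.018,0,0,0],[0.02,0,0,0]])

```text
t: 15.18
ee_pos: [507.9, 16.4, 39.3]
eef_rot: [0.999, 0.054, -0.0, -0.0]
contact_force: [-4.6, -0.9, 3.6]
finger_gap: -0.1
grip_force: 2.4
```

```bash
python3 - <<'E'
from h import *
from cell import camera,telemetry
import cv2,pickle
s=telemetry.read_state();c=calibration("wrist");im=camera("wrist")
pickle.dump((s,c),open("w5.pkl","wb"))
cv2.imwrite("pics/w5b.png",cv2.resize(im[:,:,::-1],(784,588),interpolation=cv2.INTER_CUBIC))
print(s["ee_pos"],s["contact_force"],s["ft_torque"],s["t"])
E
```

```text
[507.94892801  16.35521419  39.2557752 ] [-4.6153036  -0.9249537   3.60515556] [-0.12392705  0.68823685  0.04946115] 15.175
```

View pics/w5b.png

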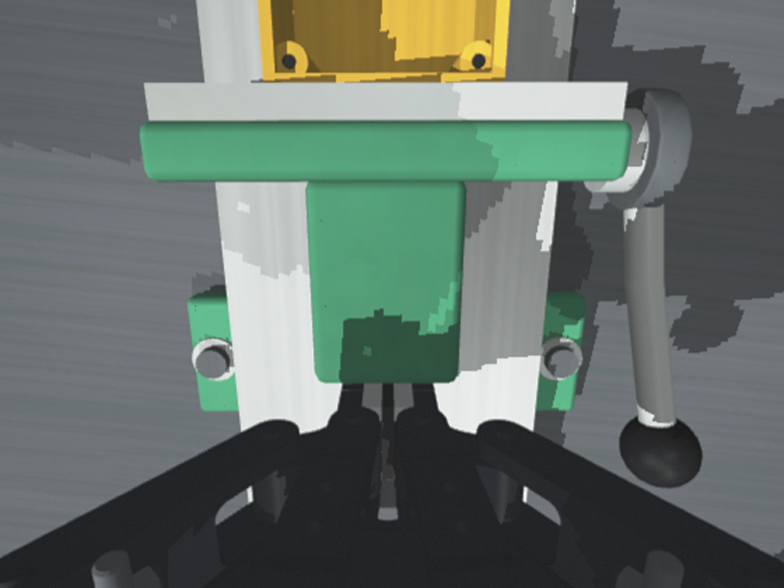

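The shut fingers sit squarely on the block's rear, around (388,385). The box's near rim (row 78) is now close to the jaw face, and the force is about 5 N. I'll ease it on.

Request:
jog_arm(steps=[[0.001,0,0,0],[0.002,0,0,0],[0.003,0,0,0],[0.004,0,0,0],[0.005,0,0,0],[0.006,0,0,0]])

```text
t: 15.98
ee_pos: [511.2, 16.7, 39.3]
eef_rot: [0.999, 0.054, 0.0, -0.0]
contact_force: [-3.8, -0.3, 2.4]
finger_gap: 0.3
grip_force: 2.2
```

Request:
jog_arm(steps=[[0.001,0,0,0],[0.002,0,0,0],[0.002,0,0,0]])

```text
t: 16.35
ee_pos: [512.2, 16.8, 39.3]
eef_rot: [0.999, 0.054, 0.0, -0.0]
contact_force: [-2.9, -0.3, 1.5]
finger_gap: 0.4
grip_force: 1.7
```

Request:
jog_arm(steps=[[0.001,0,0,0],[0.002,0,0,0],[0.002,0,0,0]])

```text
t: 16.73
ee_pos: [513.2, 17.0, 39.3]
eef_rot: [0.999, 0.054, 0.0, -0.0]
contact_force: [-2.8, -0.8, 1.1]
finger_gap: -0.3
grip_force: 1.7
```

Request:
jog_arm(steps=[[0.001,0,0,0],[0.001,0,0,0]])

```text
t: 16.98
ee_pos: [513.6, 17.0, 39.3]
eef_rot: [0.999, 0.054, 0.0, 0.0]
contact_force: [-3.8, 0.6, 0.6]
finger_gap: 0.3
grip_force: 1.8
```

Request:
jog_arm(steps=[[0.001,0,0,0],[0.001,0,0,0]])

```text
t: 17.23
ee_pos: [514.1, 17.0, 39.3]
eef_rot: [0.999, 0.054, 0.0, -0.0]
contact_force: [-2.3, -0.8, 1.4]
finger_gap: -0.0
grip_force: 1.8
```

Request:
jog_arm(steps=[[0.001,0,0,0],[0.001,0,0,0]])

```text
t: 17.48
ee_pos: [514.6, 17.1, 39.3]
eef_rot: [0.999, 0.054, 0.0, -0.0]
contact_force: [-4.0, 1.1, 0.4]
finger_gap: -0.1
grip_force: 1.7
```

Request:
jog_arm(steps=[[0.001,0,0,0],[0.001,0,0,0]])

```text
t: 17.73
ee_pos: [515.2, 17.2, 39.3]
eef_rot: [0.999, 0.054, 0.0, -0.0]
contact_force: [-4.5, -0.1, 0.7]
finger_gap: 0.1
grip_force: 1.7
```

Request:
jog_arm(steps=[[0.001,0,0,0],[0.001,0,0,0]])

```text
t: 17.98
ee_pos: [515.5, 17.2, 39.3]
eef_rot: [0.999, 0.054, -0.0, -0.0]
contact_force: [-6.3, -0.7, 1.9]
finger_gap: -0.2
grip_force: 2.6
```

Request:
jog_arm(steps=[[0.0005,0,0,0],[0.0005,0,0,0]])

```text
t: 18.23
ee_pos: [515.5, 17.2, 39.3]
eef_rot: [0.999, 0.054, -0.001, 0.0]
contact_force: [-8.0, -0.9, 4.4]
finger_gap: 0.0
grip_force: 3.8
```

Request:
jog_arm(steps=[[0.0005,0,0,0],[0.0005,0,0,0]])

```text
t: 18.48
ee_pos: [515.5, 17.2, 39.3]
eef_rot: [0.999, 0.054, -0.001, -0.0]
contact_force: [-9.9, -0.9, 5.5]
finger_gap: -0.4
grip_force: 5.0
```

Request:
jog_arm(steps=[[0.0005,0,-0.0005,0],[0.0005,0,-0.0005,0],[0.0005,0,-0.0005,0]])

```text
t: 18.85
ee_pos: [515.4, 17.2, 39.3]
eef_rot: [0.999, 0.054, -0.001, -0.0]
contact_force: [-11.0, -1.3, 3.6]
finger_gap: 0.3
grip_force: 5.3
```

```bash
python3 - <<'E'
from h import *
from cell import camera,telemetry
import cv2
for i in range(6):
    im=camera("top"); s=telemetry.read_state(); print(s["t"],s["contact_force"].round(1),s["ee_pos"].round(2))
cv2.imwrite("pics/t6.png",cv2.resize(im[105:255,225:325,::-1],None,fx=4,fy=4,interpolation=cv2.INTER_CUBIC))
E
```

```text
18.9 [-11.5  -1.9   3.9] [515.45  17.22  39.27]
18.95 [-10.2  -1.    3.4] [515.44  17.19  39.27]
19.0 [-11.5  -1.3   4.2] [515.48  17.21  39.29]
19.05 [-10.4  -0.7   4.5] [515.48  17.2   39.29]
19.1 [-9.6 -1.1  4.3] [515.47  17.2   39.28]
19.15 [-10.3  -0.6   4.2] [515.45  17.21  39.28]
```

View pics/t6.png

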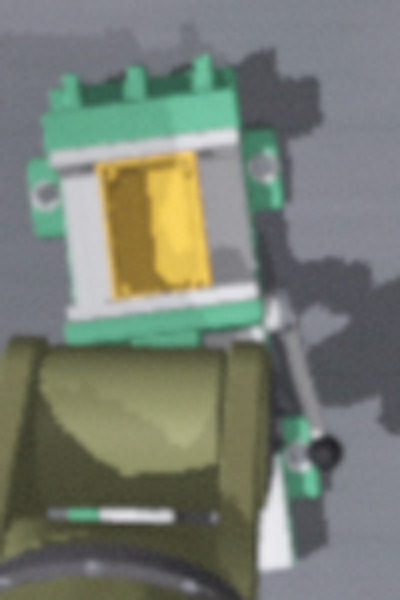

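The box is flat against the fixed jaw and centred (crop corners around (97,163), (193,152), (210,288) and (115,297)). The push is about 10.7 N, so I'll trim it to 12 N.

Request:
jog_arm(steps=[[0.0004,0,0,0],[0.0004,0,0,0],[0.0004,0,0,0],[0.0004,0,0,0]])

```text
t: 19.65
ee_pos: [515.4, 17.2, 39.3]
eef_rot: [0.999, 0.054, -0.001, -0.0]
contact_force: [-12.4, -1.6, 6.4]
finger_gap: -0.2
grip_force: 6.2
```

```bash
python3 - <<'E'
from cell import camera,telemetry
import numpy as np
F=[]
for i in range(10):
    camera("top"); F.append(telemetry.read_state()["contact_force"])
print(np.mean(F,0).round(2),np.std(F,0).round(2))
E
```

```text
[-12.15  -1.57   5.84] [0.29 0.44 0.48]
```

The push is steady at about 12.2 N, so I'm handing in.

```bash
python3 -c "
from cell import manip
print(manip.finish_job())"
```

```text
the job is handed in; nothing more can be done
None
```

The job is handed in: the box stands open side up, midway across the vice and against the fixed jaw, and the arm is holding the moving jaw with a steady push of about 12 N.

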